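# Clamp a control unit in the repair holder

## Robot

A 6-joint arm with a two-finger parallel gripper is mounted at the origin on the work surface. World frame = base frame: x ahead of the robot, y to its left, z up, the work surface at z = 0. Lengths are in mm, angles in degrees, forces in N, time in s.
With the tool pointing down it reaches from about 350 to 850 mm from the base axis. Payload 8.1 kg.
Tool frame: the origin (TCP) lies midway between the tips of the shut fingers; the grasp point (between the pads) lies 19 mm behind it; z points along the fingers, y is the line along which they close (so a half turn about z gives the same grasp; the last joint's range is limited). The gripper opens to 85 mm and grips with 20 to 120 N. Pads are 22 mm wide; open, the fingers measure 114 mm over their backs; the gripper's body (76 mm by 85 mm) begins 54 mm behind the grasp point. The pads swing forward as they close: fully open they stand 13 mm farther back than shut.
Start: joints at [67.873, 7.471, 85.268, -0, 87.261, -4.893], TCP at [177.749, 573.071, 231.292] pointing down, gripper open.
Joint ranges: [-169.43, 169.43], [-51.17, 129.36], [1.28, 143.12], [-76.62, 256.62], [0, 156.53], [-152.29, 152.29]. Speed limits (degrees/s): [136.94, 136.94, 159.86, 180, 180, 180].

## Interface

Orientations are given as [roll, pitch, yaw] about the fixed x, y, z axes, in that order (R = Rz(yaw) Ry(pitch) Rx(roll)).
In Python, from bench import sensors, optics, r gives the robot as it stands.
- The arm moves only by the tool apply_moves, never from a script. Its argument "targets" is a list of rows, each a list of 7 numbers: the shift along the tool's x, y, z in mm, then the turn, a rotation vector about the tool's x, y, z in rad, then the closure, from 0 (fully open) to 1 (shut). In form: [[x, y, z, wx, wy, wz, claw], ...]. A call has 1 to 20 rows; each row shifts and turns the commanded pose from where the row before left it, along the tool's axes as they then stand; what a row does not reach is not made up. A row lasts 1/8 s, in which the tool goes at most 62.5 mm and 10.7 degrees, less where a joint would pass 70% of its speed; a pose out of reach is approached as far as the arm can. A call is refused whole if a number of a shift passes 62.5 or a number of a turn 0.188, either way. A call with a gripper value outside its range is refused whole. The fingers move at their own pace and stop on an object; "force" is the grip in N (left out, the last holds). Time passes only in rows, so rows that do not move let the fingers close. It gives the time, the measured TCP pose, the force, the opening and the grip force at its end, in the units of the state.
- sensors.sense(): the state, without advancing time (a new reading comes with each control period).
- optics.snapshot(name): name is "scene" or "top" or "wrist"; returns the picture (420x560x3 uint8, red, green, blue); there is no depth.
- optics.get_calibration(name): a dict with "camera_matrix" (3x3 intrinsics, pixels), "dist_coeffs" ([k1, k2, p1, p2, k3] as OpenCV has them; the pictures are not rectified), "pose" (4x4, takes a point from camera to world coordinates). Camera axes: x right, y down, z forward; pixel columns grow to the right and rows downward; lengths in mm; the calibration is good to about 2 mm. A picture is of the moment at which its call begins: read the wrist's pose just before it. get_calibration takes no time and is no camera call; for the wrist camera it gives the pose at the moment of the call.
- r.hand_in(): hands the job in; it is judged then, once.
The state is a dict: "time": time; "joint_pos": joint angles; "qd": joint speeds; "joint_efforts": joint torques, N m; "tool_pos": TCP position; "tcp_rot": TCP orientation; "ft_force": force on the tool from outside, world axes, zero at the start; "wrist_torque": the same for the moment, N m; "finger_gap": finger opening in mm; "grip_force": force on a finger pad.
Only numpy, scipy, OpenCV 4.12 (cv2) and the standard library are available. Lean on these libraries where they do the work, as an engineer would, in place of code of your own. Each camera call takes 0.05 s, during which the arm holds its last target. There are 200 camera calls.

## Task

Lay the aluminium control unit flat on the middle of the work holder's bed, between the jaws, with its black connector facing the yellow-marked edge, then slide the red-gripped jaw along its track until the unit is held snugly against the rear jaw: the sprung pad should be pressed in about half way, gently, never driven hard home. Let go of everything and leave the other things on the bench where they are.

Things in the scene. Friction and masses are not known exactly. Their poses are not given: they have to be found in the camera images.
- ecu: loose control unit (about 0.25 kg, may differ): aluminium box 50 (x) x 70 (y) x 26 (z) mm with a dark ribbed block 28 (x) x 40 (y) mm standing 16 mm higher on the middle of its top (the handiest thing to grasp), and a black connector 44 mm wide sticking 12.5 mm out of its -x face. Origin: centre of its underside; z up.
- plug (a point): middle of the connector's outer face: 37.5 mm from the unit's origin along its -x axis, 13 mm above its underside
- vise: fixed work holder: flat aluminium bed 100 (x) x 300 (y) x 20 (z) mm, origin at the centre of its underside, so its top is at z = 20 mm. The blue sliding jaw is at the -y end and slides to +y. The dark rear jaw (70 mm wide, 28 mm high, brass button on top) is at the +y end; it was set beforehand and stays: its face is anywhere from y = 86 to 110 mm in this frame, not measured
- bed_spot (a point): on the bed's top, on its centre line at y = 30 mm in the holder's frame: a unit laid centred here clears both jaws at every start
- mark (a point): middle of the yellow mark, a 50 mm long strip on the holder's -x edge, beside bed_spot
- slide_jaw (a joint): travel of the sliding jaw along the holder's +y, m, 0 to 0.13; its grip centre is at y = -105 mm + travel in the holder's frame. Stiff track: it takes about 9 N to move it and it stays where it is left (it can hold up to about 9 N of pad spring).
- grip (a point): centre of the top of the red grip block of the sliding jaw: the block is 30 (x) x 20 (y) mm and stands 35 mm above the blue carriage, whose top is 48 mm above the bench and reaches 30 mm from the grip centre to +y and 25 mm to -y; the grip's top is 82.5 mm above the bench
- jaw_pad: black sprung pad on the sliding jaw's +y side, 46 wide (x), 20 mm high, from 24 to 44 mm above the bench; origin: middle of the lower edge of its pressing face, 50 mm to +y of the grip centre when free. It sinks up to 8 mm into the jaw against a spring of 1.5 N per mm (6 N at half way, 12 N when fully in; beyond that it is hard)
- spool: bystander: yellow solder spool, 54 mm diameter, 38 mm high, standing. Leave it alone
- driver: bystander: red-handled screwdriver, 160 mm long, lying. Leave it alone
- flux: bystander: small jar with white cap, 44 mm diameter, 75 mm high. Leave it alone
- open_unit: bystander: opened black module tray with green circuit board, 110 x 140 x 34 mm. Leave it alone
- tin: bystander: flat tin with blue lid, 61 mm diameter, 17 mm high. Leave it alone
- spray: bystander: spray can, 54 mm diameter, 170 mm high, green label, red cap. Leave it alone
- brush: bystander: cleaning brush, 150 mm long, lying. Leave it alone

How it is judged:
By the outcome, as a careful person would: the job done as asked, in the order asked, and still so for the second after the job is handed in, with the robot touching nothing.
It also fails if it takes over 69 s, if anything falls off the work surface, if the arm or the gripper's body presses on something with over 40 N, if the wrist force passes 120 N, or if a joint passes its speed limit or range.

## Working session

There is one attempt and no reset: what is moved stays moved. The work goes in short steps, Python scripts to look and compute and a tool call to move; the robot and the scene stay as the last step left them, time stands still between calls to the robot, and variables do not carry over. Pictures are saved under pics/ and viewed, at most 10 in all, crops included, and the job is handed in when it is done.

Besides the shell and the picture viewer there is one more tool, called after ">>>" as name(argument=value, ...) on one line, values as JSON. apply_moves: Moves the arm, as the interface text tells. Its arguments: {"type":"object","properties":{"targets":{"type":"array"},"force":{"type":"number"}},"required":["targets"]}

```bash
mkdir -p pics; ls
python3 - <<'E'
from bench import sensors, optics, r
import cv2,numpy as np
for n in("top","scene"):
    im=optics.snapshot(n); cv2.imwrite(f"pics/{n}0.png",im[:,:,::-1])
    c=optics.get_calibration(n); print(n,np.round(c["camera_matrix"],1).tolist(),c["dist_coeffs"],np.round(c["pose"],3).tolist())
print(sensors.sense())
E
```

```text
pics
top [[391.8, 0.0, 277.8], [0.0, 391.8, 209.6], [0.0, 0.0, 1.0]] [-0.07639294  0.          0.          0.          0.        ] [[0.031, -0.968, 0.247, 383.929], [-1.0, -0.03, 0.005, -13.577], [0.003, -0.247, -0.969, 1000.45], [0.0, 0.0, 0.0, 1.0]]
scene [[428.5, 0.0, 279.9], [0.0, 428.5, 206.4], [0.0, 0.0, 1.0]] [-0.13626664  0.          0.          0.          0.        ] [[0.31, 0.66, -0.685, 1425.871], [0.951, -0.213, 0.225, -269.183], [0.002, -0.72, -0.693, 898.361], [0.0, 0.0, 0.0, 1.0]]
{'time': 0.1, 'joint_pos': array([ 6.78722322e+01,  7.51042308e+00,  8.53241735e+01,  5.63791314e-05,
        8.72611099e+01, -4.89595337e+00]), 'qd': array([ 0.11133972, -0.09121033, -0.06410202,  0.00830165, -0.00165725,
       -0.01260521]), 'joint_efforts': array([-4.82066935e-04, -5.70956004e+01, -5.01938975e+01, -3.63950448e-04,
        8.29854253e-03,  1.20973809e-04]), 'tool_pos': array([177.56182893, 572.60259618, 230.34219169]), 'tcp_rot': array([-1.79904647e+02, -8.22432344e-03,  1.62768176e+02]), 'ft_force': array([-0.1114514 , -0.43095728, -0.06796857]), 'wrist_torque': array([ 0.01814738, -0.00377776,  0.03725113]), 'grip_force': 0.0, 'finger_gap': 85.43729254657482}
```

View pics/top0.png

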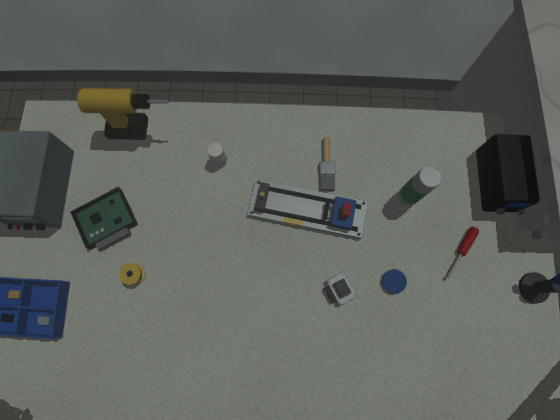

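View pics/scene0.png

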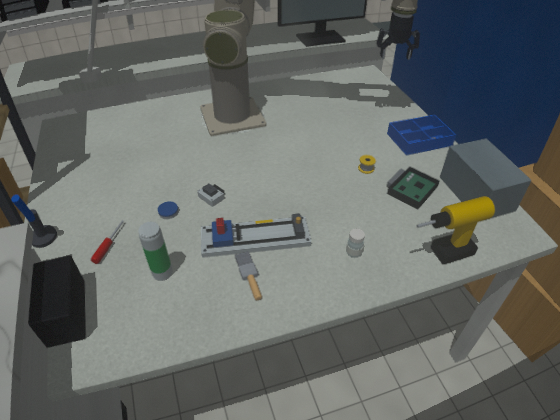

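The top view shows the vise at about (307,209), with the rear jaw on the left, the red grip at (345,211) and the yellow mark at (293,222). The unit is at about (341,289) and its connector looks to be on the left side. I'll zoom in.

```bash
cat > h.py <<'E'
import cv2,numpy as np
from bench import sensors, optics, r
def ray(c,px):
    K=np.array(c["camera_matrix"]);d=np.array(c["dist_coeffs"]);P=np.array(c["pose"])
    u=cv2.undistortPoints(np.array(px,float).reshape(-1,1,2),K,d).reshape(-1,2)
    return P[:3,3],np.c_[u,np.ones(len(u))]@P[:3,:3].T
def plane(c,px,z):
    o,d=ray(c,px); return (o+d*((z-o[2])/d[:,2])[:,None])[:,:2]
def proj(c,p):
    K=np.array(c["camera_matrix"]);d=np.array(c["dist_coeffs"]);T=np.linalg.inv(np.array(c["pose"]))
    return cv2.projectPoints(np.array(p,float).reshape(-1,1,3),cv2.Rodrigues(T[:3,:3])[0],T[:3,3],K,d)[0].reshape(-1,2)
E
python3 - <<'E'
import cv2
im=cv2.imread("pics/top0.png")[165:315,230:410]
cv2.imwrite("pics/z0.png",cv2.resize(im,None,fx=4,fy=4,interpolation=cv2.INTER_CUBIC))
E
```

```text
(no output)
```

View pics/z0.png

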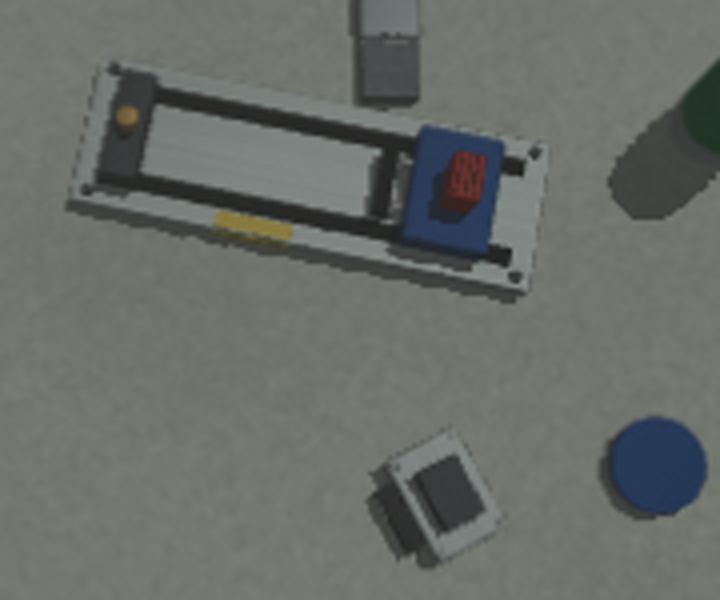

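The zoom shows the unit's top corners near (385,470), (450,430), (505,515) and (440,562), with the connector on its lower left at (400,515). The bed corners are near (100,62), (548,145), (525,292) and (70,203). I'll work out coarse poses from these and then get wrist views.

Run:
```python
from h import *
c=optics.get_calibration("top")
f=lambda q:np.array(q,float)/4+[230-.375,165-.375]
e=plane(c,f([(385,470),(450,430),(505,515),(440,562)]),26)
print("ecu",e.round(1),e.mean(0).round(1))
v=plane(c,f([(100,62),(548,145),(525,292),(70,203)]),20)
print("vise",v.round(1),v.mean(0).round(1), np.diff(v,axis=0).round(1))
print("conn",plane(c,f([(390,520)]),13))
print("grip",plane(c,f([(467,172)]),82.5),"tin",plane(c,f([(657,466)]),17))
w=optics.get_calibration("wrist"); P=np.array(w["pose"]);s=sensors.sense()
from scipy.spatial.transform import Rotation as R
Rt=R.from_euler('xyz',s["tcp_rot"],degrees=True).as_matrix()
print(Rt.round(2),"cam in tool",(Rt.T@(P[:3,3]-s["tool_pos"])).round(1),(Rt.T@P[:3,:3]).round(2),np.round(w["camera_matrix"],0).tolist())
```

```text
ecu [[ 452.3 -132.5]
 [ 477.9 -172.8]
 [ 426.9 -206.3]
 [ 397.7 -166.3]] [ 438.7 -169.5]
vise [[ 712.5   54.9]
 [ 665.  -239.6]
 [ 567.2 -222.4]
 [ 616.4   69.9]] [640.3 -84.3] [[ -47.5 -294.5]
 [ -97.8   17.2]
 [  49.2  292.3]]
conn [[ 422.58879556 -137.29313379]]
grip [[ 628.44267649 -175.17355831]] tin [[ 459.62408951 -304.23186901]]
[[-0.96  0.3  -0.  ]
 [ 0.3   0.96 -0.  ]
 [ 0.   -0.   -1.  ]] cam in tool [ 7.970e+01 -1.000e-01 -1.422e+02] [[-0.   -0.95 -0.31]
 [ 1.   -0.    0.  ]
 [-0.   -0.31  0.95]] [[331.0, 0.0, 282.0], [0.0, 331.0, 211.0], [0.0, 0.0, 1.0]]
```

>>> apply_moves(targets=[[-34,-33.5,0,0,0,0,0],[-34,-33.5,0,0,0,0,0],[-34,-33.5,0,0,0,0,0],[-34,-33.5,0,0,0,0,0],[-34,-33.5,0,0,0,0,0],[-34,-33.5,0,0,0,0,0],[-34,-33.5,0,0,0,0,0],[-34,-33.5,0,0,0,0,0],[-34,-33.5,0,0,0,0,0],[-34,-33.5,0,0,0,0,0],[-34,-33.5,0,0,0,0,0],[-34,-33.5,0,0,0,0,0],[-34,-33.5,0,0,0,0,0],[-34,-33.5,0,0,0,0,0],[-34,-33.5,0,0,0,0,0],[-34,-33.5,0,0,0,0,0],[0,0,0,0,0,0,0],[0,0,0,0,0,0,0]])

```text
time: 2.35
tool_pos: [538.1, -99.8, 230.7]
tcp_rot: [180.0, -0.1, 162.7]
ft_force: [-0.0, -0.4, 1.2]
finger_gap: 85.6
grip_force: 0.0
```

Run:
```python
from h import *
import json
c=optics.get_calibration("wrist"); im=optics.snapshot("wrist")
json.dump({k:np.array(c[k]).tolist() for k in c},open("w1.json","w"))
cv2.imwrite("pics/w1raw.png",im[:,:,::-1])
cv2.imwrite("pics/w1.png",cv2.resize(im[:,:,::-1],(800,600),interpolation=cv2.INTER_CUBIC))
s=sensors.sense();print(s["tool_pos"],s["tcp_rot"],s["joint_pos"],s["time"])
```

```text
[538.06112034 -99.33700901 230.87823817] [ 1.79981515e+02 -6.08304330e-02  1.62783591e+02] [-1.58428473e+01 -6.40014556e-01  9.37464701e+01  1.99660395e-02
  8.69539145e+01 -8.86274995e+01] 2.4
```

View pics/w1.png

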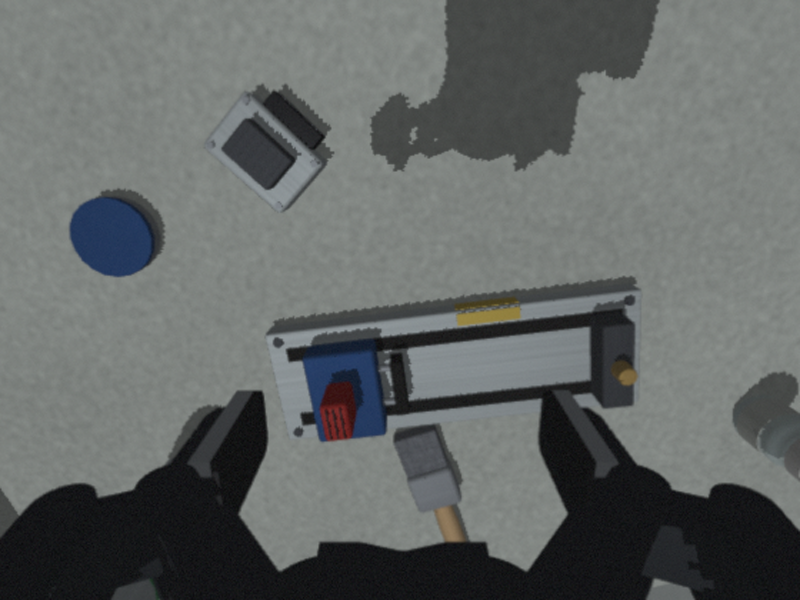

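The wrist view (800x600) shows the unit's top corners at (246,94), (207,143), (281,211) and (326,163), and the dark block's corners at (246,118), (222,150), (268,188) and (296,155). The connector is at the upper right. Bed corners are at (268,333), (640,291) and (290,437), and the mark is centred at (488,314).

Run:
```python
from h import *
import json
c=json.load(open("w1.json")); im=cv2.imread("pics/w1raw.png")
hsv=cv2.cvtColor(im,cv2.COLOR_BGR2HSV)
f=lambda q:(np.array(q,float)+.5)*.7-.5
def rect(P): # P ordered corners, world
    return P.mean(0).round(1),np.linalg.norm(np.roll(P,-1,0)-P,axis=1).round(1),[np.degrees(np.arctan2(*d[::-1])).round(1) for d in np.roll(P,-1,0)-P]
print("ecu man",rect(plane(c,f([(246,94),(207,143),(281,211),(326,163)]),26)))
print("blk man",rect(plane(c,f([(246,118),(222,150),(268,188),(296,155)]),42)))
g=cv2.cvtColor(im,cv2.COLOR_BGR2GRAY)
x0,y0,x1,y1=138,60,235,152
roi=g[y0:y1,x0:x1]
m=(roi>150).astype(np.uint8)
print(np.percentile(roi,[5,25,50,75,95]))
for t in (145,155,165,175):
    cs=cv2.findContours((roi>t).astype(np.uint8),cv2.RETR_EXTERNAL,cv2.CHAIN_APPROX_NONE)[0]
    k=max(cs,key=cv2.contourArea);b=cv2.boxPoints(cv2.minAreaRect(k))+[x0,y0]
    print(t,cv2.contourArea(k),rect(plane(c,b,26)))
for t in (70,85):
    k=cv2.findContours(((roi<t)).astype(np.uint8),cv2.RETR_EXTERNAL,cv2.CHAIN_APPROX_NONE)[0]
    for q in k:
        if cv2.contourArea(q)>250:
            b=cv2.boxPoints(cv2.minAreaRect(q))+[x0,y0];print("dark",t,cv2.contourArea(q),rect(plane(c,b,42)))
V=plane(c,f([(268,333),(640,291),(290,437)]),20);print("vise c",V.round(1))
S=plane(c,f([(278,342),(629,300),(298,432)]),20);print("screws",S.round(1))
for P in(V,S):
    d=P[1]-P[0];print("yaw",np.degrees(np.arctan2(-d[0],d[1])).round(2),"ctr",((P[1]+P[2])/2).round(1),np.linalg.norm(d).round(1),np.linalg.norm(P[2]-P[0]).round(1))
y=cv2.inRange(hsv,(18,90,90),(35,255,255));y[:200]=0;y[235:]=0
p=np.argwhere(y)[:,::-1];k=cv2.minAreaRect(p.astype(np.float32));print("mark",len(p),rect(plane(c,cv2.boxPoints(k),20)))
red=cv2.inRange(hsv,(0,120,60),(8,255,255));p=np.argwhere(red)[:,::-1];print("red",p.min(0),p.max(0))
print("griptop",plane(c,f([(336,422)]),82.5))
```

```text
ecu man (array([ 438.5, -169.1]), array([43.5, 66.4, 47.9, 67.9]), [np.float64(-61.4), np.float64(28.2), np.float64(117.0), np.float64(-148.1)])
blk man (array([ 437.7, -169.3]), array([26.8, 37.4, 29.7, 38.4]), [np.float64(-59.5), np.float64(31.8), np.float64(118.9), np.float64(-143.9)])
[ 37.    69.75 129.   133.   142.  ]
145 74.5 (array([ 466.9, -169.3]), array([ 8.5, 11.2,  8.6, 11.3]), [np.float64(120.6), np.float64(33.0), np.float64(-59.0), np.float64(-147.3)])Traceback (most recent call last):
  File "<stdin>", line 17, in <module>
ValueError: max() iterable argument is empty
```

Run:
```python
from h import *
import json
c=json.load(open("w1.json")); im=cv2.imread("pics/w1raw.png")
hsv=cv2.cvtColor(im,cv2.COLOR_BGR2HSV);g=cv2.cvtColor(im,cv2.COLOR_BGR2GRAY)
f=lambda q:(np.array(q,float)+.5)*.7-.5
def rect(P):
    D=np.roll(P,-1,0)-P
    return P.mean(0).round(1).tolist(),np.linalg.norm(D,axis=1).round(1).tolist(),np.degrees(np.arctan2(D[:,1],D[:,0])).round(1).tolist()
x0,y0,x1,y1=138,60,235,152
roi=g[y0:y1,x0:x1]
for t in (60,75):
    for q in cv2.findContours(((roi<t)).astype(np.uint8),cv2.RETR_EXTERNAL,cv2.CHAIN_APPROX_NONE)[0]:
        if cv2.contourArea(q)>200:
            b=cv2.boxPoints(cv2.minAreaRect(q))+[x0,y0];print("dark",t,cv2.contourArea(q),rect(plane(c,b,42)))
V=plane(c,f([(268,333),(640,291),(290,437)]),20);print("vise c",V.round(1).tolist())
S=plane(c,f([(278,342),(629,300),(298,432)]),20);print("screws",S.round(1).tolist())
for P in(V,S):
    d=P[1]-P[0];print("yaw",np.degrees(np.arctan2(-d[0],d[1])).round(2),"ctr",((P[1]+P[2])/2).round(1),np.linalg.norm(d).round(1),np.linalg.norm(P[2]-P[0]).round(1))
y=cv2.inRange(hsv,(18,90,90),(35,255,255));y[:200]=0;y[235:]=0
p=np.argwhere(y)[:,::-1];k=cv2.minAreaRect(p.astype(np.float32));print("mark",len(p),rect(plane(c,cv2.boxPoints(k),20)))
print("griptop",plane(c,f([(336,422)]),82.5))
```

```text
dark 60 1217.5 ([438.0, -168.6], [28.6, 40.1, 29.4, 40.9], [116.2, 30.6, -62.2, -150.5])
dark 60 653.5 ([425.8, -138.9], [13.6, 42.3, 14.0, 42.7], [114.5, 29.7, -63.8, -150.9])
dark 75 1458.5 ([437.2, -167.6], [33.0, 40.6, 33.9, 41.5], [116.4, 31.0, -62.0, -150.3])
dark 75 1032.0 ([437.5, -139.4], [39.5, 73.3, 42.5, 74.3], [89.9, 0.5, -88.8, 178.2])
vise c [[565.6, -221.3], [619.0, 68.0], [660.9, -239.9]]
screws [[575.3, -216.6], [623.8, 58.7], [658.4, -231.5]]
yaw -10.44 ctr [640. -86.] 294.2 97.1
yaw -9.99 ctr [641.1 -86.4] 279.6 84.4
mark 383 ([601.7, -49.1], [48.9, 14.0, 49.5, 14.1], [80.0, -6.6, -99.9, 171.1])
griptop [[ 624.00289903 -175.67495948]]
```

>>> apply_moves(targets=[[25,-32,0,0,0,0,0],[25,-32,0,0,0,0,0],[25,-32,0,0,0,0,0],[0,0,8,0,0,0.178,0],[0,0,8,0,0,0.178,0],[0,0,8,0,0,0.178,0],[0,0,8,0,0,0.178,0],[0,0,8,0,0,0.178,0],[0,0,8,0,0,0.178,0],[0,0,8,0,0,0.178,0],[0,0,8,0,0,0.178,0],[0,0,8,0,0,0.178,0],[0,0,8,0,0,0.178,0],[0,0,8,0,0,0.178,0],[0,0,8,0,0,0.178,0],[0,0,8,0,0,0.178,0],[0,0,0,0,0,0,0],[0,0,0,0,0,0,0]])

```text
time: 4.65
tool_pos: [438.6, -169.0, 127.8]
tcp_rot: [180.0, -0.0, 30.5]
ft_force: [0.5, 0.3, 1.2]
finger_gap: 85.2
grip_force: 0.0
```

Run:
```python
from h import *
s=sensors.sense();c=optics.get_calibration("wrist"); im=optics.snapshot("wrist")
cv2.imwrite("pics/w2.png",im[:,:,::-1])
print(s["tool_pos"].round(1),s["tcp_rot"].round(2),s["time"])
g=cv2.cvtColor(im,cv2.COLOR_RGB2GRAY)
for t in(50,65):
    for q in cv2.findContours((g<t).astype(np.uint8),cv2.RETR_EXTERNAL,cv2.CHAIN_APPROX_NONE)[0]:
        if cv2.contourArea(q)>1500:
            b=cv2.boxPoints(cv2.minAreaRect(q));P=plane(c,b,42);D=np.roll(P,-1,0)-P
            print(t,b.mean(0).round(),P.mean(0).round(1),np.linalg.norm(D,axis=1).round(1),np.degrees(np.arctan2(D[:,1],D[:,0])).round(1))
```

```text
[ 438.6 -169.   127.8] [ 1.7997e+02 -2.0000e-02  3.0470e+01] 4.65
50 [280. 346.] [ 336.4 -227.4] [426.6 150.6 500.  150.5] [ -59.6 -135.5  120.4   16.2]
50 [415.  28.] [ 585.6 -178. ] [10.8 57.3 11.3 58. ] [-18.1 -99.2 165.7  80.2]
65 [280. 323.] [ 352.6 -218. ] [407.3 189.4 500.  189.2] [ -59.6 -135.5  120.4   16.2]
65 [284. 217.] [ 439.7 -170.7] [42.8 28.  42.8 29.6] [  28.   -61.2 -149.9  118.7]
65 [426.  34.] [ 586.  -185.6] [61.1 37.8 64.8 37.3] [ -59.9 -138.7  120.2   35.7]
```

View pics/w2.png

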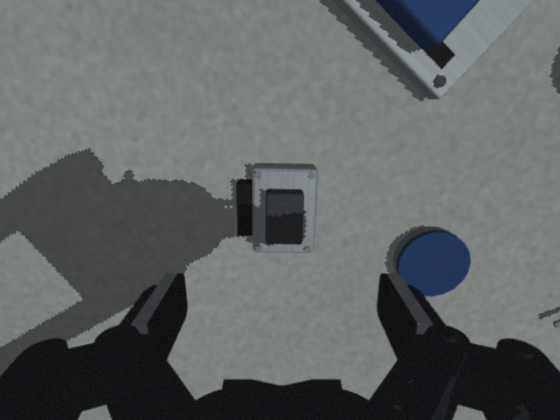

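The view shows the unit centred under the gripper at (285,208), with its connector to the left and the tin well clear at (434,262). I'll descend and grasp.

>>> apply_moves(targets=[[0,1,25,0,0,0.015,0],[0,0,25,0,0,0,0],[0,0,25,0,0,0,0],[0,0,15,0,0,0,0],[0,0,8,0,0,0,0],[0,0,0,0,0,0,0],[0,0,0,0,0,0,1],[0,0,0,0,0,0,1],[0,0,0,0,0,0,1],[0,0,0,0,0,0,1],[0,0,0,0,0,0,1],[0,0,0,0,0,0,1],[0,0,0,0,0,0,1],[0,0,0,0,0,0,1]], force=30)

```text
time: 6.45
tool_pos: [439.4, -170.7, 29.9]
tcp_rot: [179.9, -0.0, 29.3]
ft_force: [-1.1, -0.0, 6.9]
finger_gap: 27.4
grip_force: 31.0
```

>>> apply_moves(targets=[[0,0,-10,0,0,0,1],[0,0,-25,0,0,0,1],[0,0,-30,0,0,0,1],[0,0,-35,0,0,0,1],[0,0,0,0,0,-0.177,1],[0,0,0,0,0,-0.177,1],[0,0,0,0,0,-0.177,1],[0,0,0,0,0,-0.177,1],[0,0,0,0,0,-0.177,1],[18.5,23,0,0,0,0,1],[18.5,23,0,0,0,0,1],[18.5,23,0,0,0,0,1],[18.5,23,0,0,0,0,1],[18.5,23,0,0,0,0,1],[18.5,23,0,0,0,0,1],[18.5,23,0,0,0,0,1],[18.5,23,0,0,0,0,1],[0,0,0,0,0,0,1],[0,0,0,0,0,0,1]])

```text
time: 8.82
tool_pos: [644.9, -56.6, 128.8]
tcp_rot: [-179.9, 0.0, 80.0]
ft_force: [-0.2, -0.5, -1.6]
finger_gap: 27.1
grip_force: 30.5
```

Run:
```python
from h import *
s=sensors.sense();c=optics.get_calibration("wrist"); im=optics.snapshot("wrist")
import json;json.dump({k:np.array(c[k]).tolist() for k in c},open("w3.json","w"))
cv2.imwrite("pics/w3.png",cv2.resize(im[:,:,::-1],(800,600)))
print(s["tool_pos"].round(1),s["tcp_rot"].round(2),s["time"],s["ft_force"],s["finger_gap"])
```

```text
[644.9 -56.6 128.8] [-1.799e+02  2.000e-02  8.004e+01] 8.825 [-0.1746479  -0.53219846 -1.59160616] 27.08049287769924
```

View pics/w3.png

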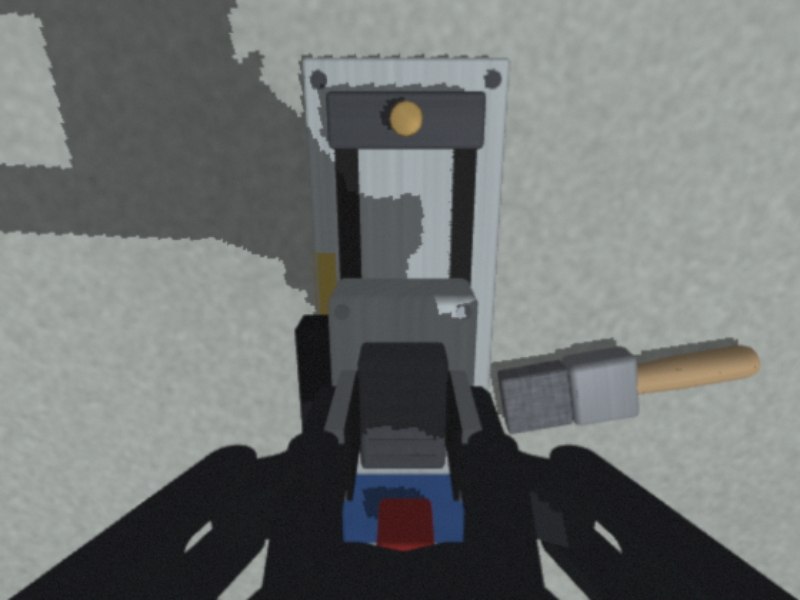

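The unit hangs squarely between the fingers, its far top edge at (335,281)-(475,279) and the connector on the left, the same side as the yellow mark. The vise's rear screws are at (318,79) and (492,79), and the rear jaw spans rows 92-148.

Run:
```python
from h import *
import json
c=json.load(open("w3.json"))
f=lambda q:(np.array(q,float)+.5)*.7-.5
p=np.radians(-10);X=np.array([np.cos(p),np.sin(p)]);Y=np.array([-np.sin(p),np.cos(p)]);O=np.array([640.5,-86])
def pr(n,q,z):
    P=plane(c,f(q),z);print(n,P.round(1).tolist(),"vise frame",np.c_[(P-O)@X,(P-O)@Y].round(1).tolist(),"ang",np.degrees(np.arctan2(*(P[1]-P[0])[::-1])).round(1))
pr("screws",[(318,79),(492,79)],20); pr("end",[(303,59),(508,59)],20)
pr("mark",[(327,253),(327,316)],20)
pr("rear face top",[(328,148),(484,148)],48); pr("rear face bot",[(328,148),(484,148)],20)
pr("unit far edge",[(335,281),(475,279)],124.9)
```

```text
screws [[623.8, 59.0], [706.4, 44.5]] vise frame [[-41.6, 139.9], [42.2, 139.9]] ang -10.0
end [[618.8, 68.7], [714.9, 51.7]] vise frame [[-48.3, 148.5], [49.3, 148.5]] ang -10.0
mark [[609.0, -25.1], [601.0, -60.3]] vise frame [[-41.6, 54.6], [-43.4, 18.4]] ang -102.8
rear face top [[625.7, 26.8], [694.4, 14.7]] vise frame [[-34.2, 108.5], [35.6, 108.5]] ang -10.0
rear face bot [[621.5, 27.4], [698.9, 13.8]] vise frame [[-38.4, 108.4], [40.1, 108.4]] ang -10.0
unit far edge [[630.4, -14.8], [674.6, -21.9]] vise frame [[-22.3, 68.4], [22.5, 69.1]] ang -9.1
```

>>> apply_moves(targets=[[0,0.5,15,0,0,0,1],[0,0,20,0,0,0,1],[0,0,15,0,0,0,1],[0,0,8,0,0,0,1],[0,0,4,0,0,0,1],[0,0,0,0,0,0,1]])

```text
time: 9.62
tool_pos: [646.4, -56.6, 67.3]
tcp_rot: [180.0, 0.0, 80.0]
ft_force: [0.4, 0.8, -1.8]
finger_gap: 27.0
grip_force: 30.4
```

>>> apply_moves(targets=[[0,0,3,0,0,0,1],[0,0,3,0,0,0,1],[0,0,0,0,0,0,1]])

```text
time: 10.0
tool_pos: [646.2, -56.5, 61.1]
tcp_rot: [-180.0, 0.0, 80.0]
ft_force: [-0.6, 0.3, -1.7]
finger_gap: 26.9
grip_force: 30.4
```

>>> apply_moves(targets=[[0,0,3,0,0,0,1],[0,0,3,0,0,0,1],[0,0,0,0,0,0,1]])

```text
time: 10.38
tool_pos: [645.9, -56.5, 54.8]
tcp_rot: [-180.0, 0.0, 80.0]
ft_force: [0.1, -0.1, -2.2]
finger_gap: 27.3
grip_force: 30.4
```

No slip larger than 5 mm so far. I'll keep going down until it touches.

>>> apply_moves(targets=[[0,0,2,0,0,0,1],[0,0,1.5,0,0,0,1],[0,0,0,0,0,0,1]])

```text
time: 10.75
tool_pos: [646.1, -56.5, 51.6]
tcp_rot: [-180.0, 0.0, 80.0]
ft_force: [-0.2, 0.3, -2.3]
finger_gap: 27.3
grip_force: 30.4
```

>>> apply_moves(targets=[[0,0,1,0,0,0,1],[0,0,0,0,0,0,1]])

```text
time: 11.0
tool_pos: [646.2, -56.5, 50.7]
tcp_rot: [-180.0, -0.0, 80.0]
ft_force: [-0.3, -0.5, -2.2]
finger_gap: 27.2
grip_force: 30.4
```

>>> apply_moves(targets=[[0,0,1,0,0,0,1],[0,0,0,0,0,0,1]])

```text
time: 11.25
tool_pos: [646.4, -56.6, 49.9]
tcp_rot: [180.0, 0.0, 80.0]
ft_force: [-0.0, -0.5, -0.7]
finger_gap: 27.6
grip_force: 30.6
```

>>> apply_moves(targets=[[0,0,0.5,0,0,0,1],[0,0,0,0,0,0,1]])

```text
time: 11.5
tool_pos: [646.4, -56.6, 49.9]
tcp_rot: [180.0, 0.0, 80.0]
ft_force: [-2.3, 0.2, 4.2]
finger_gap: 27.0
grip_force: 31.2
```

>>> apply_moves(targets=[[0,0,0,0,0,0,0.4],[0,0,0,0,0,0,0.4],[0,0,0,0,0,0,0.4],[0,0,0,0,0,0,0.4],[0,0,-5,0,0,0,0.4],[0,0,-15,0,0,0,0.4],[0,0,-30,0,0,0,0],[0,0,-40,0,0,0,0],[0,0,-20,0,0,0,0],[0,0,0,0,0,0,0],[0,0,0,0,0,0,0]])

```text
time: 12.88
tool_pos: [645.4, -56.4, 157.6]
tcp_rot: [-179.9, 0.0, 80.0]
ft_force: [-0.1, -0.2, 0.2]
finger_gap: 85.2
grip_force: 0.0
```

Run:
```python
from h import *
s=sensors.sense();c=optics.get_calibration("wrist"); im=optics.snapshot("wrist")
import json;json.dump({k:np.array(c[k]).tolist() for k in c},open("w4.json","w"))
cv2.imwrite("pics/w4.png",cv2.resize(im[:,:,::-1],(800,600)))
print(s["tool_pos"].round(1),s["tcp_rot"].round(2),s["time"],s["finger_gap"])
```

```text
[645.4 -56.4 157.6] [-179.87    0.     80.03] 12.875 85.21625624064444
```

View pics/w4.png

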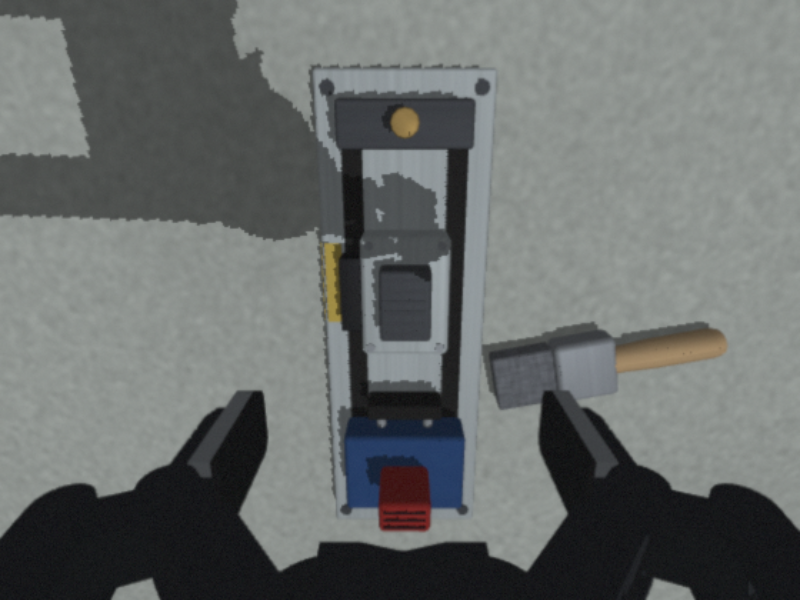

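The unit lies flat, with its top corners at about (361,231), (450,231), (446,353) and (364,352) and the connector beside the yellow mark at (332,283). The top of the grip is at about (404,518) and the pad is at rows 393-418.

Run:
```python
from h import *
import json
c=json.load(open("w4.json"))
f=lambda q:(np.array(q,float)+.5)*.7-.5
p=np.radians(-10);X=np.array([np.cos(p),np.sin(p)]);Y=np.array([-np.sin(p),np.cos(p)]);O=np.array([640.5,-86])
def pr(n,q,z):
    P=plane(c,f(q),z);print(n,P.round(1).tolist(),"vise",np.c_[(P-O)@X,(P-O)@Y].round(1).tolist())
pr("screws",[(327,87),(482,87)],20);pr("nearscrews",[(346,509),(462,509)],20)
pr("rear face top",[(335,148),(474,148)],48)
pr("unit",[(361,231),(450,231),(446,353),(364,352)],46)
pr("block",[(380,264),(430,264),(430,340),(380,340)],62)
pr("grip top: edge+y, far edge, ctr",[(404,505),(404,530),(404,518)],82.5)
pr("carriage +y edge",[(345,433),(464,433)],48)
pr("pad face top",[(368,393),(441,393)],44)
```

```text
screws [[624.1, 58.9], [706.6, 44.3]] vise [[-41.3, 139.8], [42.4, 139.8]]
nearscrews [[575.4, -217.0], [658.1, -231.4]] vise [[-41.4, -140.3], [42.6, -140.1]]
rear face top [[625.4, 27.0], [694.5, 14.8]] vise [[-34.5, 108.7], [35.7, 108.7]]
unit [[629.6, -16.8], [676.7, -25.1], [664.2, -95.5], [617.1, -86.6]] vise [[-22.7, 66.3], [25.1, 66.3], [25.0, -5.3], [-22.9, -4.7]]
block [[637.7, -32.7], [663.1, -37.2], [656.5, -79.0], [629.8, -74.3]] vise [[-12.0, 52.0], [13.8, 52.0], [14.5, 9.7], [-12.6, 9.6]]
grip top: edge+y, far edge, ctr [[626.8, -166.5], [623.8, -183.7], [625.3, -175.4]] vise [[0.5, -81.7], [0.5, -99.1], [0.5, -90.6]]
carriage +y edge [[595.2, -137.0], [667.3, -149.6]] vise [[-35.8, -58.1], [37.4, -58.0]]
pad face top [[613.8, -114.5], [657.4, -122.1]] vise [[-21.4, -32.7], [22.9, -32.6]]
```

>>> apply_moves(targets=[[-30,0.5,0,0,0,0,0],[-30,0.5,0,0,0,0,0],[-30,0,0,0,0,0,0],[-29.5,0,0,0,0,0,0],[0,0,25,0,0,0,0],[0,0,30,0,0,0,0],[0,0,25,0,0,0,0],[0,0,14,0,0,0,0],[0,0,5,0,0,0,0],[0,0,0,0,0,0,0],[0,0,0,0,0,0,1],[0,0,0,0,0,0,1],[0,0,0,0,0,0,1],[0,0,0,0,0,0,1],[0,0,0,0,0,0,1],[0,0,0,0,0,0,1],[0,0,0,0,0,0,1],[0,0,0,0,0,0,1]], force=60)

```text
time: 15.18
tool_pos: [625.6, -174.3, 61.2]
tcp_rot: [-179.9, 0.0, 80.0]
ft_force: [-8.5, 2.4, 8.8]
finger_gap: 28.9
grip_force: 61.5
```

>>> apply_moves(targets=[[2,-0.7,0,0,0,0,1],[4,0,0,0,0,0,1],[5,0,0,0,0,0,1],[5,0,0,0,0,0,1],[4,0,0,0,0,0,1]])

```text
time: 15.8
tool_pos: [628.7, -156.7, 61.2]
tcp_rot: [-180.0, 0.2, 80.0]
ft_force: [-6.3, -8.2, 4.9]
finger_gap: 28.8
grip_force: 61.0
```

>>> apply_moves(targets=[[4,0,0,0,0,0,1],[2,0,0,0,0,0,1],[2,0,0,0,0,0,1]])

```text
time: 16.18
tool_pos: [630.1, -148.9, 61.2]
tcp_rot: [-180.0, 0.2, 80.0]
ft_force: [-7.1, -8.0, 5.8]
finger_gap: 28.8
grip_force: 61.1
```

>>> apply_moves(targets=[[3,-0.8,0,0,0,0,1],[3,0,0,0,0,0,1],[3,0,0,0,0,0,1],[3,0,0,0,0,0,1],[3,0,0,0,0,0,1],[3,0,0,0,0,0,1],[3,0,0,0,0,0,1]])

```text
time: 17.05
tool_pos: [633.6, -128.5, 61.2]
tcp_rot: [179.9, 0.2, 80.0]
ft_force: [-2.2, -9.7, 3.4]
finger_gap: 28.9
grip_force: 60.7
```

>>> apply_moves(targets=[[3,0,0,0,0,0,1],[3,0,0,0,0,0,1],[3,0,0,0,0,0,1],[3,0,0,0,0,0,1],[3,0,0,0,0,0,1],[2,0,0,0,0,0,1],[2,0,0,0,0,0,1]])

```text
time: 17.92
tool_pos: [636.9, -109.8, 61.2]
tcp_rot: [179.9, 0.2, 80.0]
ft_force: [-3.3, -9.5, 3.5]
finger_gap: 28.9
grip_force: 60.8
```

>>> apply_moves(targets=[[2,0,0,0,0,0,1],[2,0,0,0,0,0,1],[1,0,0,0,0,0,1],[1,0,0,0,0,0,1]])

```text
time: 18.42
tool_pos: [637.9, -103.9, 61.2]
tcp_rot: [179.9, 0.2, 80.0]
ft_force: [-2.9, -9.2, 3.1]
finger_gap: 28.8
grip_force: 60.8
```

>>> apply_moves(targets=[[1,0,0,0,0,0,1],[1,0,0,0,0,0,1],[1,0,0,0,0,0,1]])

```text
time: 18.8
tool_pos: [638.4, -101.0, 61.3]
tcp_rot: [179.9, 0.2, 80.0]
ft_force: [-4.0, -9.9, 3.6]
finger_gap: 28.6
grip_force: 60.8
```

>>> apply_moves(targets=[[1,0,0,0,0,0,1],[1,0,0,0,0,0,1]])

```text
time: 19.05
tool_pos: [638.7, -99.0, 61.2]
tcp_rot: [179.9, 0.2, 80.0]
ft_force: [-3.8, -8.9, 3.6]
finger_gap: 28.8
grip_force: 60.8
```

>>> apply_moves(targets=[[1,0,0,0,0,0,1],[0.5,0,0,0,0,0,1]])

```text
time: 19.3
tool_pos: [639.0, -97.5, 61.3]
tcp_rot: [179.9, 0.2, 80.0]
ft_force: [-3.9, -9.6, 3.2]
finger_gap: 28.7
grip_force: 60.8
```

>>> apply_moves(targets=[[1,0,0,0,0,0,1],[0.5,0,0,0,0,0,1]])

```text
time: 19.55
tool_pos: [639.3, -96.0, 61.2]
tcp_rot: [179.9, 0.2, 80.0]
ft_force: [-2.7, -10.1, 3.7]
finger_gap: 28.6
grip_force: 60.8
```

>>> apply_moves(targets=[[0.5,0,0,0,0,0,1],[0.5,0,0,0,0,0,1]])

```text
time: 19.8
tool_pos: [639.5, -95.1, 61.2]
tcp_rot: [179.9, 0.2, 80.0]
ft_force: [-3.3, -10.2, 3.2]
finger_gap: 29.0
grip_force: 60.8
```

>>> apply_moves(targets=[[0.5,0,0,0,0,0,1],[0.5,0,0,0,0,0,1]])

```text
time: 20.05
tool_pos: [639.6, -94.1, 61.2]
tcp_rot: [179.9, 0.2, 80.0]
ft_force: [-2.8, -10.0, 3.8]
finger_gap: 28.8
grip_force: 60.8
```

>>> apply_moves(targets=[[0.5,0,0,0,0,0,1],[0.5,0,0,0,0,0,1]])

```text
time: 20.3
tool_pos: [639.7, -93.4, 61.2]
tcp_rot: [179.9, 0.2, 80.0]
ft_force: [-3.3, -11.6, 2.9]
finger_gap: 28.8
grip_force: 60.8
```

>>> apply_moves(targets=[[0.5,0,0,0,0,0,1],[0.5,0,0,0,0,0,1]])

```text
time: 20.55
tool_pos: [639.8, -92.7, 61.2]
tcp_rot: [180.0, 0.2, 80.0]
ft_force: [-3.5, -12.8, 3.2]
finger_gap: 28.6
grip_force: 60.8
```

Run:
```python
from h import *
s=sensors.sense();im=optics.snapshot("wrist")
cv2.imwrite("pics/w5.png",cv2.resize(im[:,:,::-1],(800,600)))
print(s["tool_pos"].round(1),s["ft_force"],s["time"])
```

```text
[639.8 -92.7  61.2] [ -3.49114862 -12.84654788   3.16606786] 20.55
```

View pics/w5.png

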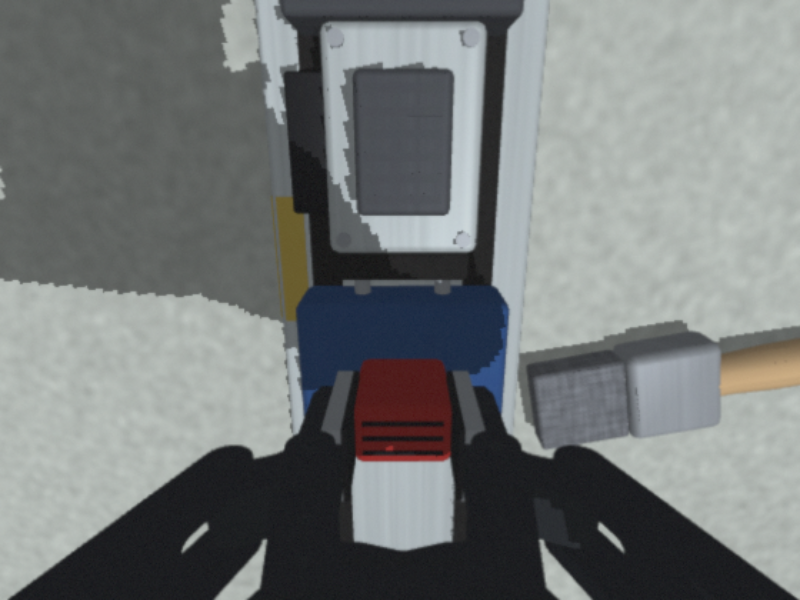

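The unit now sits against the rear jaw (its front edge at row 22) with the pad touching it at row 252. Pad force is about 4 N, and it needs about 6 N.

>>> apply_moves(targets=[[0.5,0,0,0,0,0,1],[0.5,0,0,0,0,0,1],[0,0,0,0,0,0,1]])

```text
time: 20.98
tool_pos: [640.0, -91.9, 61.2]
tcp_rot: [180.0, 0.3, 80.0]
ft_force: [-3.8, -12.5, 4.0]
finger_gap: 28.7
grip_force: 60.7
```

>>> apply_moves(targets=[[0.4,0,0,0,0,0,1],[0,0,0,0,0,0,1]])

```text
time: 21.22
tool_pos: [640.1, -91.6, 61.2]
tcp_rot: [180.0, 0.3, 80.0]
ft_force: [-4.3, -13.4, 3.3]
finger_gap: 28.7
grip_force: 60.7
```

>>> apply_moves(targets=[[0.5,0,0,0,0,0,1],[0.5,0,0,0,0,0,1],[0,0,0,0,0,0,1]])

```text
time: 21.6
tool_pos: [640.2, -90.9, 61.2]
tcp_rot: [179.9, 0.3, 80.0]
ft_force: [-4.6, -14.5, 4.5]
finger_gap: 28.9
grip_force: 60.7
```

Run:
```python
from h import *
L=[]
for i in range(8):
    optics.snapshot("top");s=sensors.sense();L.append(np.r_[s["tool_pos"],s["ft_force"]])
m=np.mean(L,0);print(m.round(2),"fY",(m[3]*.174+m[4]*.985).round(2),s["time"])
```

```text
[640.18 -90.91  61.23  -4.79 -14.56   3.49] fY -15.18 22.0
```

>>> apply_moves(targets=[[-1,0,0,0,0,0,1],[-1,0,0,0,0,0,1],[0,0,0,0,0,0,1]])

```text
time: 22.38
tool_pos: [640.1, -91.0, 61.2]
tcp_rot: [179.9, 0.1, 80.0]
ft_force: [-2.5, -6.4, 3.9]
finger_gap: 28.7
grip_force: 60.8
```

Fine: the jaw stays put while the push relaxes. I'll back off a little more, then release and lift.

>>> apply_moves(targets=[[-1,0,0,0,0,0,1],[0,0,0,0,0,0,1],[0,0,0,0,0,0,0.45],[0,0,0,0,0,0,0.45],[0,0,0,0,0,0,0.45],[0,0,0,0,0,0,0.45],[0,0,-5,0,0,0,0.45],[0,0,-15,0,0,0,0.45],[0,0,-30,0,0,0,0.45],[0,0,-40,0,0,0,0],[0,0,-30,0,0,0,0],[0,0,0,0,0,0,0],[0,0,0,0,0,0,0]])

```text
time: 24.0
tool_pos: [639.8, -90.0, 180.5]
tcp_rot: [180.0, 0.0, 80.0]
ft_force: [0.2, 0.5, -0.2]
finger_gap: 85.3
grip_force: 0.0
```

Run:
```python
from h import *
import json
s=sensors.sense();c=optics.get_calibration("wrist");im=optics.snapshot("wrist")
json.dump({k:np.array(c[k]).tolist() for k in c},open("w6.json","w"))
cv2.imwrite("pics/w6.png",cv2.resize(im[:,:,::-1],(800,600)))
print(s["tool_pos"].round(1),s["ft_force"],s["time"])
```

```text
[639.8 -90.  180.5] [ 0.22260888  0.47790824 -0.20266695] 24.0
```

View pics/w6.png

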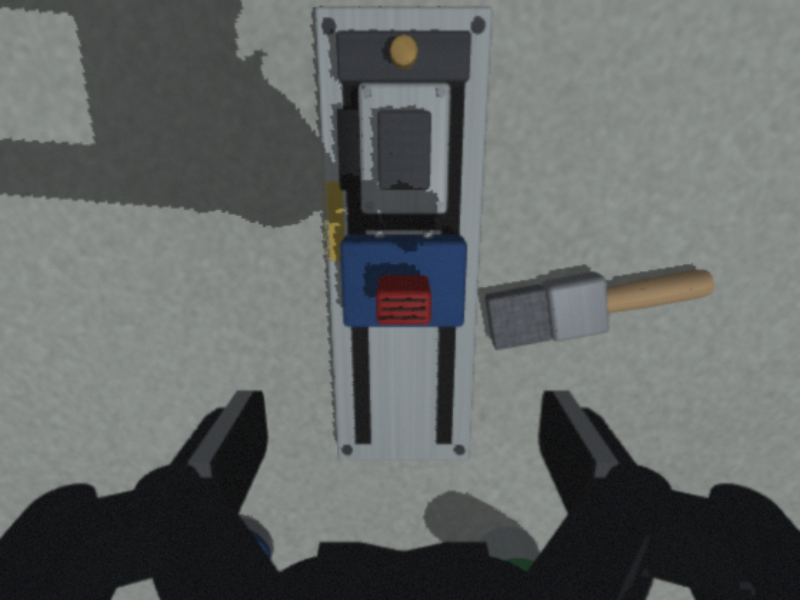

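The unit lies between the rear jaw (its far edge at row 84) and the pad (row 213), with the connector on the mark's side and the gripper clear of everything. I'm handing it in.

```bash
python3 -c "
from bench import r
print(r.hand_in())"
```

```text
the job is handed in; nothing more can be done
None
```

The control unit lies flat between the jaws with its connector facing the yellow-marked edge, held against the rear jaw with the pad pressed in about 4 mm (about 6 N, estimated from the wrist force); the gripper is clear, and I handed the job in at about 24 s (no verdict was returned).

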